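Slacken the pipe vise by one turn

TASK

Slacken the blue pipe vise by exactly one full turn of its hand wheel: push the upright handle on the wheel's rim anticlockwise (seen from above) once all the way round, until it stands where it started, then take the hand away. Only push the handle with the outside of the fingers, never grip it; leave the pipe lying in the vise and everything else on the bench alone.

Things in the scene. Friction and masses are not known exactly. Their poses are not given: they have to be found in the camera images.
- vise: blue cast yoke pipe vise, bolted to the bench: base 130 x 100 mm, yoke 124 mm wide and 142 mm high, a V jaw below and a screw jaw above. Origin: centre of the underside; z up, the pipe lies along its y axis
- spindle: short steel collar on top of the yoke that carries the hand wheel; fixed, does not turn. Origin on the vertical wheel axis, 142 mm above the bench. Its x axis points towards where the handle stands at the start (wheel joint 0)
- wheel (a joint): turn of the hand wheel in rad: 0 at the start, grows anticlockwise seen from above, one turn = 6.283; it counts on over several turns. Free for about two turns anticlockwise, stopped at once clockwise (the vise is closed). Friction torque about 0.22 N m (3 N at the handle), so it stays where it is left
- wheel_hub (a point): centre of the hand wheel's hub, on the wheel axis, 178 mm above the bench. Dark steel wheel with three spokes, lying flat: rim centre-line radius 72 mm, rim bar 16 mm thick, its top 178 mm high; hub radius 21 mm. The 18 mm thick screw stands out of the hub to 201 mm above the bench and climbs 5 mm a turn; the wheel itself does not rise
- handle: upright black round handle on the wheel's rim, 20 mm in diameter, 58 mm tall, it spins freely on its own pin (its yaw tells nothing) but does not come off, its axis 72 mm from the wheel's axis. Origin: centre of its foot, 176 mm above the bench (top at 234 mm); z up
- handle_mid (a point): point on the handle's axis at mid height, 29 mm above its foot, 205 mm above the bench
- pipe: loose steel pipe 34 mm in diameter, 280 mm long, lying in the vise's V jaw under the wheel, about 77 mm high at its top. Origin: middle of its length, on its underside; the pipe lies along its y axis
- wrench: loose steel wrench lying on the bench to the left of the vise; leave alone. Origin: underside; handle along -x
- coupling: loose steel pipe sleeve standing on the bench, 44 mm in diameter, 34 mm high, to the right of the vise; leave alone. Origin: centre of the underside
- oiler: loose white plastic oil bottle, 50 mm in diameter, 130 mm high, on the robot's left; leave alone. Origin: centre of the underside
- screwdriver: loose screwdriver lying on the bench on the robot's right; leave alone. Origin: underside; handle along -x

How it is judged:
On the way, in this order (a step that is already met when the one before it is completed fails the run):
1. the fingers push the handle through the first half turn (value of joint wheel between 0.4 and 3 rad and contact force between the fingers and handle above 0.3 N), for 0.05 s.
2. the fingers push the handle through the second half turn (value of joint wheel between 3.4 and 6.50319 rad and contact force between the fingers and handle above 0.3 N), for 0.05 s.
At the end, for the whole second after the job is handed in: the wheel stands still, one full turn (6.283 rad) anticlockwise from its start, within 0.22 rad (about 16 mm at the handle); the pipe lies in the vise within 12 mm of its starting place and the bystanders within 20 mm of theirs (value of joint wheel between 6.06319 and 6.50319 rad and velocity of joint wheel between -0.05 and 0.05 rad/s and distance of pipe from where it was at the start of the episode below 0.012 m and distance of each of wrench, coupling, oiler, screwdriver from where it was at the start of the episode below 0.02 m); the robot touches nothing.
It fails at once if the handle is gripped between the fingers instead of pushed (horizontal distance between the grasp point and handle_mid below 0.009 m and z of the grasp point in the frame of handle below 0.065 m and contact force between the fingers and handle above 15 N).
It fails at once if the pipe is shifted or lifted out of the vise (distance of pipe from where it was at the start of the episode above 0.012 m).
It fails at once if a loose thing on the bench (wrench, sleeve, oil bottle, screwdriver) is moved, lifted or knocked over (distance of any of wrench, coupling, oiler, screwdriver from where it was at the start of the episode above 0.02 m).
It also fails if it takes over 54 s, if anything falls off the work surface, if the arm or the gripper's body presses on something with over 40 N, if the wrist force passes 120 N, or if a joint passes its speed limit or range.

ROBOT

A 7-joint arm with a two-finger parallel gripper is mounted at the origin on the work surface. World frame = base frame: x ahead of the robot, y to its left, z up, the work surface at z = 0. Lengths are in m, angles in rad, forces in N, time in s.
With the tool pointing down it reaches from about 0.425 to 0.925 m from the base axis. Payload 6.8 kg.
Tool frame: the origin (TCP) lies at the very end of the fingers, on their centre line; the grasp point (between the pads) lies bot.grip_point_offset behind it (bot.grip_point_offset is the distance from the TCP to the grasp point, in m); z points along the fingers, y is the line along which they close (so a half turn about z gives the same grasp; the last joint's range is limited). The gripper opens to 85 mm and grips with 20 to 120 N. Pads are 22 mm wide; open, the fingers measure 114 mm over their backs; the gripper's body (76 mm by 85 mm) begins 54 mm behind the grasp point. The pads swing forward as they close: fully open they stand 13 mm farther back than shut.
Start: joints at [1.055, 0.477, 0.022, 1.555, -0.011, 1.109, -0.083], TCP at [0.268, -0.62, 0.231] pointing down, gripper open.
Joint ranges: [-2.96, 2.96], [-0.34, 2.1], [-1.41, 1.46], [0.24, 2.44], [-1.37, 4.51], [0.17, 1.92], [-2.96, 2.96]. Speed limits (rad/s): [2.39, 2.39, 3.14, 3.14, 3.14, 3.14, 3.14].

INTERFACE

Orientations are given as a unit quaternion [w, x, y, z].
In Python, from station import bot, imaging gives the robot as it stands. The module is installed in compiled form; this text tells all that it offers.
- The arm moves only by the tool carry_out, never from a script. Its argument "targets" is one flat list of numbers, 5 for each row, row after row: the closure in counts, from 0 (fully open) to 255 (shut), then the shift along the world's x, y, z in mm, then the turn about the world's z in degrees. A call has 1 to 20 rows; each row shifts and turns the commanded pose from where the row before left it; what a row does not reach is not made up. A row lasts 1/10 s, in which the tool goes at most 50 mm and 8.59 degrees, less where a joint would pass 70% of its speed; a pose out of reach is approached as far as the arm can. A call is refused whole if a number of a shift passes 50 or a number of a turn 8.59, either way. A call with a gripper value outside its range is refused whole. The fingers move at their own pace and stop on an object; "newtons" is the grip in N (left out, the last holds). Time passes only in rows, so rows that do not move let the fingers close. It gives the time, the measured TCP pose, the force, the opening and the grip force at its end, in the units of the state.
- bot.get_obs(): the state, without advancing time (a new reading comes with each control period).
- imaging.read_camera(name): name is "scene" or "side" or "wrist"; returns a dict with "frame" (384x512x3 uint8, red, green, blue), "fov_y" (degrees; the focal length in pixels is half the picture's height over the tangent of half this angle, whatever the lens; pixels are square), "cx", "cy" (the principal point, pixels), "pose" (4x4, takes a point from camera to world coordinates); the wrist camera has in their place "tool_from_camera" (4x4, takes a point from camera to tool coordinates, whose origin is the TCP and whose axes are the flange's). Camera axes: x right, y up, looking along -z (the intrinsics and any distortion apply to the point x, -y, -z); pixel columns grow to the right and rows downward; lengths in m; the calibration is good to about 2 mm. A picture is of the moment at which its call begins: read the wrist's pose just before it. There is no depth.
- bot.hand_in(): hands the job in; it is judged then, once.
The state is a dict: "t": time; "q": joint angles; "joint_vel": joint speeds; "joint_torque": joint torques, N m; "eef_pos": TCP position; "tool_rot": TCP orientation; "contact_force": force on the tool from outside, world axes, zero at the start; "torque": the same for the moment, N m; "gripper_width": opening from 0.0 (shut) to 1.0 (fully open); "grasp_force": force on a finger pad.
Only numpy, scipy, OpenCV 4.12 (cv2) and the standard library are available. Lean on these libraries where they do the work, as an engineer would, in place of code of your own. Each camera call takes 0.05 s, during which the arm holds its last target. There are 200 camera calls.

## Working session

There is one attempt and no reset: what is moved stays moved. The work goes in short steps, Python scripts to look and compute and a tool call to move; the robot and the scene stay as the last step left them, time stands still between calls to the robot, and variables do not carry over. Pictures are saved under pics/ and viewed, at most 10 in all, crops included, and the job is handed in when it is done.

Besides the shell and the picture viewer there is one more tool, called after ">>>" as name(argument=value, ...) on one line, values as JSON. carry_out: Moves the arm, as the interface text tells. Its arguments: {"type":"object","properties":{"targets":{"type":"array","items":{"type":"number"}},"newtons":{"type":"number"}},"required":["targets"]}

```bash
mkdir -p pics
python3 - <<'E'
from station import bot, imaging
import cv2,numpy as np,json
o=bot.get_obs();print({k:np.round(v,3).tolist() for k,v in o.items()},bot.grip_point_offset)
ims=[]
for n in("scene","side"):
    c=imaging.read_camera(n);cv2.imwrite(f"pics/{n}0.png",c["frame"][:,:,::-1])
    np.savez(f"{n}.npz",**c);print(n,{k:(np.round(v,4).tolist()) for k,v in c.items() if k!="frame"})
E
```

```text
{'t': 0.0, 'q': [1.055, 0.478, 0.022, 1.556, -0.012, 1.109, -0.083], 'joint_vel': [0.001, 0.0, -0.001, -0.002, -0.0, -0.001, 0.0], 'joint_torque': [-0.001, -59.647, 1.608, -28.12, 0.013, 0.009, 0.0], 'eef_pos': [0.267, -0.619, 0.23], 'tool_rot': [-0.001, 0.979, 0.203, -0.0], 'contact_force': [-0.089, -0.083, 0.428], 'torque': [0.062, -0.034, -0.017], 'grasp_force': 0.0, 'gripper_width': 0.996} 0.0187
scene {'fov_y': 43.2947, 'cx': 255.9661, 'cy': 193.2086, 'pose': [[-0.7008, -0.5495, 0.4549, 1.0998], [0.7134, -0.5417, 0.4446, 0.5498], [0.0021, 0.6361, 0.7716, 1.0959], [0.0, 0.0, 0.0, 1.0]]}
side {'fov_y': 56.9345, 'cx': 257.3499, 'cy': 182.5324, 'pose': [[-0.999, 0.0235, -0.038, 0.4887], [-0.0441, -0.6584, 0.7514, 0.7071], [-0.0074, 0.7523, 0.6588, 0.7404], [0.0, 0.0, 0.0, 1.0]]}
```

View pics/scene0.png

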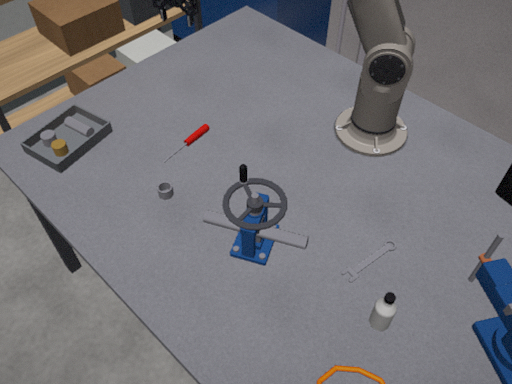

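View pics/side0.png

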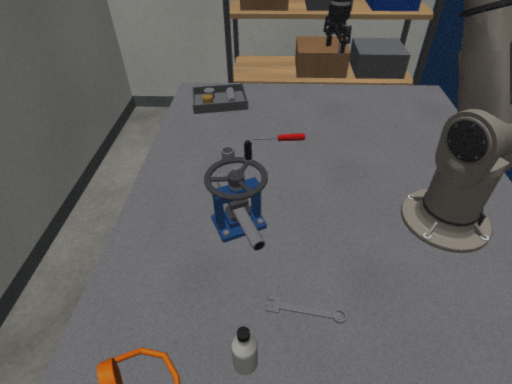

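The scene view shows the wheel around (255,204) with its handle at (243,173). In the side view the wheel is at (236,178) and the handle at (248,150). Next I measure both.

```bash
cat > h.py <<'E'
import numpy as np,cv2
from scipy.optimize import least_squares
def ray(c,uv):
    uv=np.atleast_2d(uv).astype(float);f=192/np.tan(np.radians(float(c["fov_y"]))/2)
    d=np.c_[(uv[:,0]-c["cx"])/f,-(uv[:,1]-c["cy"])/f,-np.ones(len(uv))]
    P=c["pose"];return P[:3,3],d@P[:3,:3].T
def plane(c,uv,z):
    o,d=ray(c,uv);return (o+d*((z-o[2])/d[:,2])[:,None])[:,:2]
def proj(c,p):
    f=192/np.tan(np.radians(float(c["fov_y"]))/2);q=np.linalg.inv(c["pose"])@np.r_[p,1]
    return np.array([c["cx"]+f*q[0]/-q[2],c["cy"]-f*q[1]/-q[2]])
def blob(fr,thr,box):
    x0,y0,x1,y1=box;m=np.zeros(fr.shape[:2],np.uint8);m[y0:y1,x0:x1]=(fr[y0:y1,x0:x1].max(2)<thr)
    n,l,s,ce=cv2.connectedComponentsWithStats(m);i=1+s[1:,4].argmax();return l==i,s[i],ce[i]
def tri(cs,uvs):
    A=np.zeros((3,3));b=np.zeros(3)
    for c,uv in zip(cs,uvs):
        o,d=ray(c,uv);d=d[0]/np.linalg.norm(d);M=np.eye(3)-np.outer(d,d);A+=M;b+=M@o
    return np.linalg.solve(A,b)
E
python3 - <<'E'
from h import *
cs=[np.load(n+".npz") for n in("scene","side")]
hb=[(230,155,256,183),(240,135,256,163)];wb=[(215,172,295,235),(198,152,275,202)]
uv=[]
for c,b,w in zip(cs,hb,wb):
    m,s,ce=blob(c["frame"],38,b);print("handle",s,ce,plane(c,ce,.205));uv.append(ce)
    m,s,_=blob(c["frame"],85,w);print(s)
    cn,_=cv2.findContours(m.astype(np.uint8),cv2.RETR_EXTERNAL,cv2.CHAIN_APPROX_NONE)
    p=plane(c,max(cn,key=len)[:,0],.170)
    f=least_squares(lambda v:np.hypot(*(p-v[:2]).T)-v[2],[*p.mean(0),.08],loss="soft_l1",f_scale=.002)
    print("wheel",f.x,np.median(abs(f.fun)))
    vis=c["frame"].copy();vis[m]=[255,0,0];cv2.imwrite(f"pics/m{len(uv)}.png",cv2.resize(vis[w[1]-30:w[3]+30,w[0]-20:w[2]+20,::-1],None,fx=4,fy=4))
H=tri(cs,uv);print("tri",H)
for c,u in zip(cs,uv):print(u-proj(c,H))
E
cd pics; python3 -c "
import cv2,numpy as np
a,b=[cv2.imread(f'm{i}.png') for i in(1,2)];a,b=[cv2.resize(x,(400,400)) for x in(a,b)];cv2.imwrite('mm.png',np.hstack([a,b]))"
```

```text
handle [240 165   7  17 106] [242.99056604 173.43396226] [[ 0.55194261 -0.03062547]]
[ 223  179   64   56 1134]
wheel [0.57832496 0.03652755 0.07726163] 0.0011057813078217058
handle [245 142   6  18 101] [247.52475248 150.59405941] [[ 0.55021223 -0.02653916]]
[ 204  152   64   50 1750]
wheel [0.5760275  0.03819596 0.0857762 ] 0.006657994504743636
tri [ 0.55034    -0.03233787  0.20143507]
[-0.00306678 -0.25524504]
[-0.13212385  0.20703844]
```

View pics/mm.png

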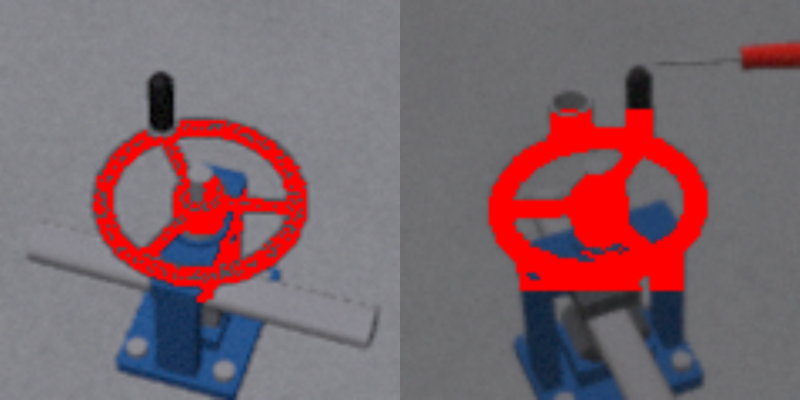

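The scene mask traces the wheel well. The wheel centre is about (0.578, 0.037) and the handle about (0.551, -0.031), which is -112° and 72 mm from the axis, as expected. I'll shut the fingers and go above a point on the circle about 40° behind the handle.

>>> carry_out(targets=[255, 0, 0, 50, 0, 255, 0, 0, 20, 0, 255, 19, 48, 0, 0, 255, 19, 48, 0, 0, 255, 19, 48, 0, 0, 255, 19, 48, 0, 0, 255, 19, 48, 0, 0, 255, 19, 48, 0, 0, 255, 19, 48, 0, 0, 255, 19, 48, 0, 0, 255, 19, 48, 0, 0, 255, 19, 48, 0, 0, 255, 19, 48, 0, 0, 255, 19, 48, 0, 0, 255, 19, 48, 0, 0, 255, 0, 0, 0, 0, 255, 0, 0, 0, 0])

```text
t: 1.8
eef_pos: [0.5068, -0.0142, 0.3009]
tool_rot: [-0.0, 0.979, 0.204, -0.0]
contact_force: [-0.0, -1.4, 0.5]
gripper_width: -0.003
grasp_force: 0.0
```

Run:
```python
from station import bot, imaging
import cv2,numpy as np
o=bot.get_obs();print({k:np.round(v,3).tolist() for k,v in o.items() if k in("t","q","eef_pos","tool_rot","contact_force","gripper_width")})
a=[]
for n,(x,y) in(("scene",(170,90)),("side",(150,60))):
    f=imaging.read_camera(n)["frame"][y:y+170,x:x+170,::-1];a.append(cv2.resize(f,(400,400)))
cv2.imwrite("pics/p1.png",np.hstack(a))
c,r=np.array([.578,.037]),.072
th=np.radians(-152+8*np.arange(48));p=(c+r*np.c_[np.cos(th),np.sin(th)])*1000
print(np.round(p[0]),np.diff(np.round(p),axis=0).astype(int).tolist())
```

```text
{'t': 1.8, 'q': [0.278, 0.164, -0.418, 1.839, 0.072, 1.154, -1.325], 'eef_pos': [0.507, -0.014, 0.301], 'tool_rot': [-0.0, 0.979, 0.204, -0.0], 'contact_force': [-0.004, -1.367, 0.481], 'gripper_width': -0.003}
[514.   3.] [[6, -8], [6, -8], [8, -7], [8, -5], [9, -5], [10, -3], [9, -2], [11, 0], [10, 1], [9, 3], [10, 3], [8, 5], [8, 6], [7, 8], [6, 8], [5, 9], [3, 9], [2, 10], [1, 10], [-1, 10], [-2, 10], [-3, 9], [-5, 9], [-6, 8], [-7, 8], [-8, 6], [-8, 5], [-10, 3], [-9, 3], [-10, 1], [-11, 0], [-9, -2], [-10, -3], [-9, -5], [-8, -5], [-8, -7], [-6, -8], [-6, -8], [-4, -9], [-2, -10], [-2, -10], [0, -10], [2, -10], [2, -10], [4, -9], [6, -8], [6, -8]]
```

View pics/p1.png

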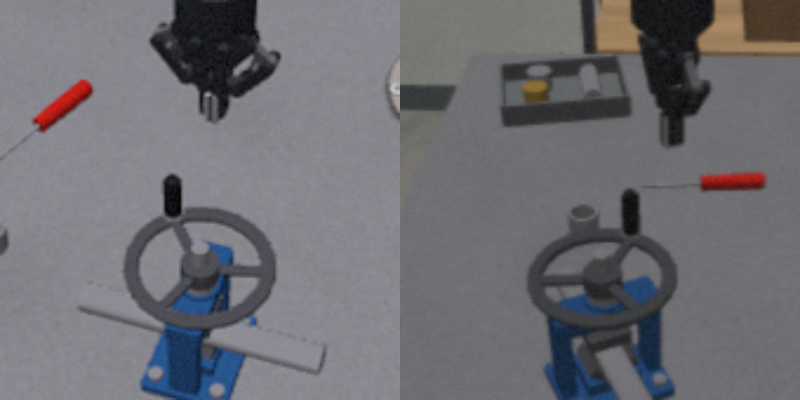

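The fingers are shut and the hand is above the bench behind the handle, about 17 mm short of the target. Now I correct that and go down to z ≈ 0.192.

>>> carry_out(targets=[255, 7, 17, 0, 0, 255, 0, 0, 0, 0, 255, 0, 0, -30, 0, 255, 0, 0, -30, 0, 255, 0, 0, -30, 0, 255, 0, 0, -19, 0, 255, 0, 0, 0, 0, 255, 0, 0, 0, 0])

```text
t: 2.7
eef_pos: [0.5139, 0.0005, 0.1928]
tool_rot: [0.0, 0.979, 0.202, -0.0]
contact_force: [0.7, -0.7, -0.0]
gripper_width: 0.0
grasp_force: 0.0
```

>>> carry_out(targets=[255, 6, -6, 0, 0, 255, 6, -8, 0, 0, 255, 8, -7, 0, 0, 255, 8, -5, 0, 0, 255, 9, -5, 0, 0, 255, 10, -3, 0, 0, 255, 9, -2, 0, 0, 255, 11, 0, 0, 0, 255, 10, 1, 0, 0, 255, 0, 0, 0, 0])

```text
t: 3.7
eef_pos: [0.5929, -0.0328, 0.1922]
tool_rot: [-0.0, 0.979, 0.203, 0.001]
contact_force: [-0.7, 0.4, -0.4]
gripper_width: 0.002
grasp_force: 0.0
```

Run:
```python
from station import bot, imaging
import cv2,numpy as np
a=[]
for n,(x,y) in(("scene",(170,90)),("side",(150,60))):
    f=imaging.read_camera(n)["frame"][y:y+170,x:x+170,::-1];a.append(cv2.resize(f,(400,400)))
cv2.imwrite("pics/p2.png",np.hstack(a))
```

```text
(no output)
```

View pics/p2.png

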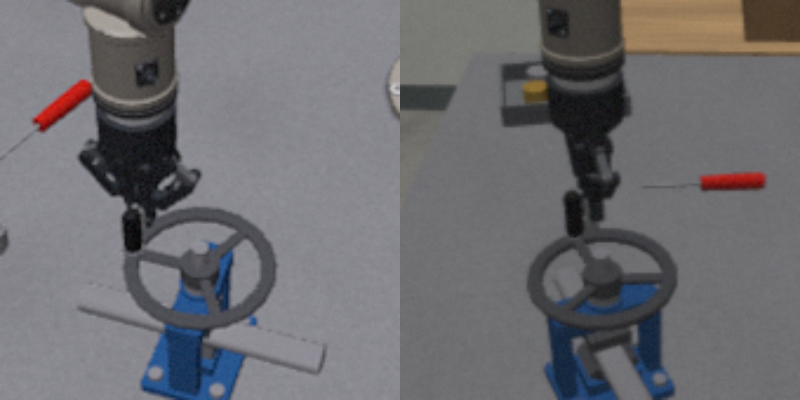

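The handle is now ahead of the fingers in both views and the wheel is turning, so I continue round.

>>> carry_out(targets=[255, 9, 3, 0, 0, 255, 10, 3, 0, 0, 255, 8, 5, 0, 0, 255, 8, 6, 0, 0, 255, 7, 8, 0, 0, 255, 6, 8, 0, 0, 255, 5, 9, 0, 0, 255, 3, 9, 0, 0, 255, 2, 10, 0, 0, 255, 1, 10, 0, 0, 255, -1, 10, 0, 0, 255, -2, 10, 0, 0, 255, -3, 9, 0, 0, 255, -5, 9, 0, 0, 255, -6, 8, 0, 0, 255, -7, 8, 0, 0, 255, -8, 6, 0, 0, 255, -8, 5, 0, 0, 255, 0, 0, 0, 0])

```text
t: 5.7
eef_pos: [0.6081, 0.1044, 0.1924]
tool_rot: [-0.0, 0.979, 0.204, -0.001]
contact_force: [-0.3, 0.8, -0.5]
gripper_width: 0.001
grasp_force: 0.0
```

Run:
```python
from station import bot, imaging
import cv2,numpy as np
a=[]
for n,(x,y) in(("scene",(170,90)),("side",(150,60))):
    f=imaging.read_camera(n)["frame"][y:y+170,x:x+170,::-1];a.append(cv2.resize(f,(400,400)))
cv2.imwrite("pics/p3.png",np.hstack(a))
```

```text
(no output)
```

View pics/p3.png

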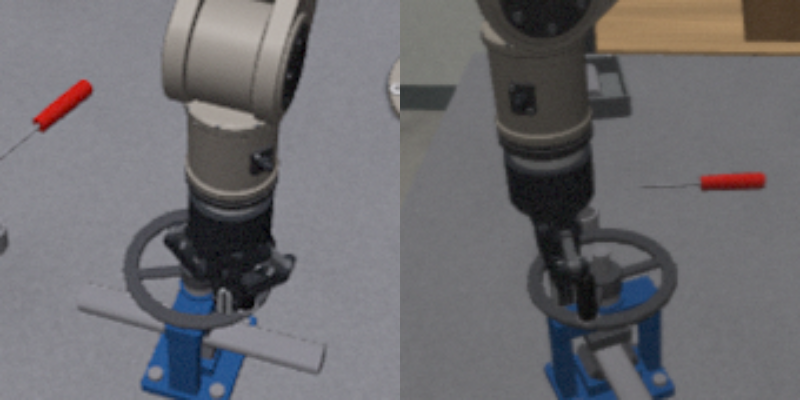

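In the side view the handle is at (587,295) of the crop, still ahead of the fingers. I push on to about 35° short of the goal.

>>> carry_out(targets=[255, -10, 3, 0, 0, 255, -9, 3, 0, 0, 255, -10, 1, 0, 0, 255, -11, 0, 0, 0, 255, -9, -2, 0, 0, 255, -10, -3, 0, 0, 255, -9, -5, 0, 0, 255, -8, -5, 0, 0, 255, -8, -7, 0, 0, 255, -6, -8, 0, 0, 255, -6, -8, 0, 0, 255, -4, -9, 0, 0, 255, -2, -10, 0, 0, 255, -2, -10, 0, 0, 255, 0, -10, 0, 0, 255, 2, -10, 0, 0, 255, 0, 0, 0, 0])

```text
t: 7.5
eef_pos: [0.5083, 0.0202, 0.1923]
tool_rot: [0.001, 0.98, 0.201, -0.0]
contact_force: [-0.5, -0.3, 2.3]
gripper_width: -0.001
grasp_force: 1.0
```

Run:
```python
from station import bot, imaging
import cv2,numpy as np
a=[]
for n,(x,y) in(("scene",(170,90)),("side",(150,60))):
    f=imaging.read_camera(n)["frame"][y:y+170,x:x+170,::-1];a.append(cv2.resize(f,(400,400)))
cv2.imwrite("pics/p4.png",np.hstack(a))
```

```text
(no output)
```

View pics/p4.png

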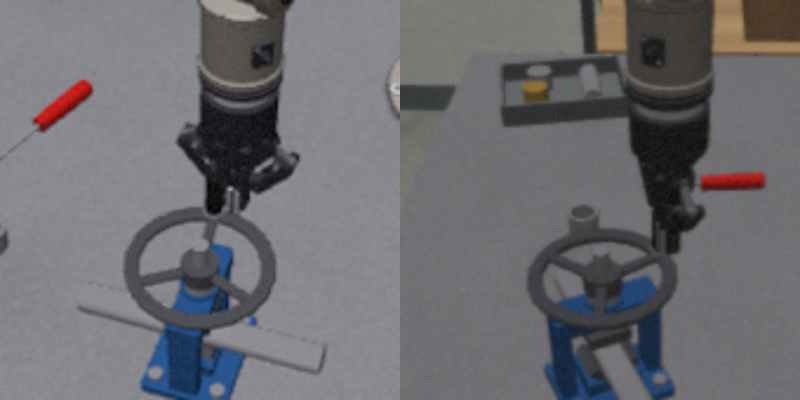

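The handle is at (215,212) in the scene crop, next to the fingers and about 30° short. I advance slowly by about 28°, then back off and measure.

>>> carry_out(targets=[255, 1, -5, 0, 0, 255, 1, -5, 0, 0, 255, 2, -5, 0, 0, 255, 2, -4, 0, 0, 255, 3, -4, 0, 0, 255, 3, -4, 0, 0, 255, 3, -4, 0, 0, 255, 0, 0, 0, 0, 255, 0, 0, 0, 0, 255, -4, 6, 0, 0, 255, -6, 10, 0, 0, 255, -6, 12, 0, 0, 255, -4, 10, 0, 0, 255, 0, 0, 30, 0, 255, 0, 0, 40, 0, 255, -20, 20, 30, 0, 255, -20, 40, 0, 0, 255, -10, 40, 0, 0, 255, 0, 0, 0, 0, 255, 0, 0, 0, 0])

```text
t: 9.6
eef_pos: [0.4522, 0.131, 0.2924]
tool_rot: [0.0, 0.979, 0.204, 0.0]
contact_force: [-0.5, 0.2, 0.4]
gripper_width: 0.004
grasp_force: 0.0
```

Run:
```python
from station import bot, imaging
from h import *
a=[];o=bot.get_obs();print(o["t"],o["eef_pos"])
for n,(x,y),b in(("scene",(170,90),(230,155,262,183)),("side",(150,60),(236,135,264,163))):
    c=imaging.read_camera(n)
    m,s,ce=blob(c["frame"],38,b);print(s,ce,plane(c,ce,.205))
    a.append(cv2.resize(c["frame"][y:y+170,x:x+170,::-1],(400,400)))
cv2.imwrite("pics/p5.png",np.hstack(a))
```

```text
9.6 [0.4522325  0.13100017 0.29238452]
[244 164   7  17  93] [246.5483871  172.62365591] [[ 0.54387987 -0.0262764 ]]
[248 142   7  19 103] [250.6407767 151.2815534] [[ 0.54206559 -0.0238446 ]]
```

View pics/p5.png

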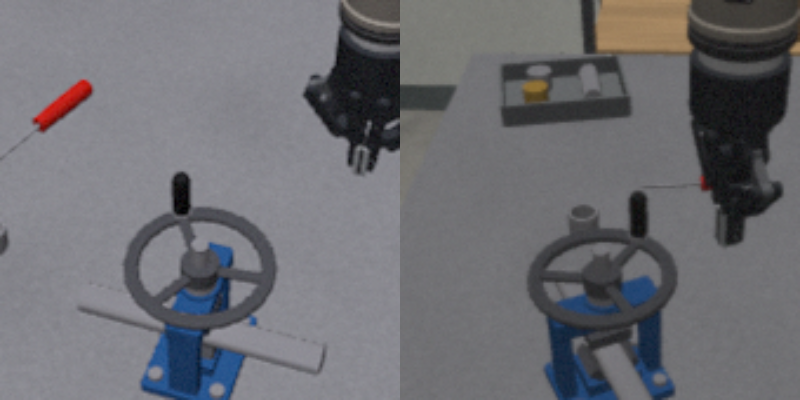

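The handle stands clear and upright at scene crop (181,193). It is about 9 mm (0.12 rad) short, which is inside tolerance. One small extra push will centre it.

>>> carry_out(targets=[255, 15, -35, 0, 0, 255, 18, -35, 0, 0, 255, 18, -34, 0, 0, 255, 0, 0, -40, 0, 255, 0, 0, -40, 0, 255, 0, 0, -20, 0, 255, 4, -10, 0, 0, 255, 6, -12, 0, 0, 255, 6, -10, 0, 0, 255, 4, -6, 0, 0, 255, 4, -2, 0, 0, 255, 3, -3, 0, 0, 255, 0, 0, 0, 0, 255, 0, 0, 0, 0, 255, -7, 5, 0, 0, 255, -10, 16, 0, 0, 255, -10, 22, 0, 0, 255, 0, 0, 40, 0, 255, 0, 0, 50, 0, 255, 0, 0, 10, 0])

```text
t: 11.7
eef_pos: [0.5061, 0.0271, 0.2977]
tool_rot: [0.001, 0.979, 0.203, 0.004]
contact_force: [0.8, 1.2, 0.6]
gripper_width: 0.005
grasp_force: 0.0
```

>>> carry_out(targets=[255, -20, 20, 0, 0, 255, -20, 40, 0, 0, 255, -10, 40, 0, 0, 255, 0, 0, 0, 0, 255, 0, 0, 0, 0])

```text
t: 12.2
eef_pos: [0.4533, 0.1265, 0.2921]
tool_rot: [0.0, 0.979, 0.204, 0.0]
contact_force: [-0.4, 0.8, 0.5]
gripper_width: 0.004
grasp_force: 0.0
```

Run:
```python
from station import bot, imaging
from h import *
o=bot.get_obs();print(o["t"],o["eef_pos"],o["contact_force"])
for n,b in(("scene",(230,155,262,183)),("side",(236,135,264,163))):
    c=imaging.read_camera(n)
    m,s,ce=blob(c["frame"],38,b);print(s,ce,plane(c,ce,.205))
    d=np.abs(c["frame"].astype(int)-np.load(n+".npz")["frame"]).max(2)>60;print("changed px near pipe/bystanders",n,d[205:].sum())
```

```text
12.2 [0.45332769 0.12649423 0.29212269] [-0.4254162   0.75952045  0.48640501]
[239 165   7  17  97] [242.25773196 173.62886598] [[ 0.5536654  -0.03145359]]
changed px near pipe/bystanders scene 2
[244 141   7  19 101] [247.         150.24752475] [[ 0.55165447 -0.0279937 ]]
changed px near pipe/bystanders side 5
```

The handle is within 2 mm of where it started, and nothing else on the bench has moved.

```bash
python3 -c "
from station import bot
print(bot.hand_in())"
```

```text
the job is handed in; nothing more can be done
None
```

I turned the hand wheel one full turn anticlockwise, leaving the handle within about 2 mm of its start; the pipe and loose items show no movement in the images, the hand is clear, and the job is handed in (no verdict returned).

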